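# Set the dose selector to double

## Task

The dose unit stands at its middle, off setting. Set it to the double dose: pull the sprung knob straight up out of its notch, turn it to the round cap with two domes (the other cap, with one dome, is the single dose) and let it drop fully home into the notch there. That notch may lie a little before or beyond its cap, so feel for it and never force the knob against a notch wall or its upper stop; leave the cup, the dosing cup and the glass where they stand.

Things in the scene. Friction and masses are not known exactly. Their poses are not given: they have to be found in the camera images.
- dose_unit: Low square box of brushed metal, fixed to the worktop, 150 x 150 mm, its flat deck 60 mm high. Origin: centre of its underside, on the knob's vertical axis. Its -x side faces the robot, within about 20 degrees; z up.
- selector_knob: Black wing knob amid the deck: round skirt 80 mm across, 11 mm high; on it an upright wing 14 mm thick, 52 mm long along the knob's x, its top 44 mm above the origin. Origin on the turning axis at the skirt's underside, 63 mm above the worktop when seated. Pointer at the knob's -x. It starts in the middle notch, x along the unit's x; turns about z, 100 degrees either way.
- knob_stem (a joint): How far the knob is pulled up, m: 0 seated in a notch; above 0.0065 its pin clears the notch; hard stop at 0.011. A spring pulls it down with 4.5 N at 0, 0.18 N more per mm; the drop is damped. Let go between notches, it rests on a smooth land at about 0.0058, keeps its angle and can be turned there by light pushes on the wing; over a notch it drops by itself if the grip lets it slide.
- knob_grip (a point): Point on the knob's axis in the wing, 34 mm above the knob's origin, 10 mm below the wing's top: pinch the wing here, across its thickness (knob's y), from above.
- knob_pointer (a point): Tip of the small light pointer on the skirt, 44 mm from the axis. Notches: the middle one and one near each cap, no others. A hidden pin 35 mm from the axis drops into them, with about 2 degrees of play either way; it bears at most 18 N against a wall or the land (about 0.6 N m on the knob), as does the upper stop.
- cap_double: Round flat metal cap on the deck, 22 mm across, 3 mm high, with TWO small black domes: the double dose. Fixed 60 mm from the knob's axis, 62 degrees to one side of the unit's -x direction; which side varies. Origin: centre of its underside. Its notch lies up to 17 degrees before or beyond the cap's direction; exactly where is hidden.
- cap_single: The same cap with ONE dome: the single dose; 62 degrees to the other side.
- cup: Espresso cup, 60 mm across, 49 mm high, loose beside the unit; leave it. Origin: centre of its underside.
- dosing_cup: Metal dosing cup, 58 mm across, 50 mm high, loose beside the unit; leave it. Origin: centre of its underside.
- shot_glass: Shot glass, 49 mm across, 62 mm high, loose behind the unit; leave it. Origin: centre of its underside.
There are look-alikes about, which are no part of the job. What is shaped like the dose_unit but red is not meant.

How it is judged:
On the way, in this order (a step that is already met when the one before it is completed fails the run):
1. the knob is pulled up at least 6 mm out of the middle notch (z of selector_knob in the frame of dose_unit above 0.069 m), for 0.05 s.
2. the pointer has been turned to the cap with two domes (tip within 26 mm of the cap's centre) (horizontal distance between knob_pointer and cap_double below 0.026 m), for 0.05 s.
At the end, for the whole second after the job is handed in: the knob is fully down in a notch (within 1.5 mm of its seated height), its pointer's tip within 26 mm of the centre of the two-dome cap, at rest (z of selector_knob in the frame of dose_unit below 0.0645 m and horizontal distance between knob_pointer and cap_double below 0.026 m and linear speed of selector_knob below 0.005 m/s); the robot touches nothing.
It fails at once if the knob's works are forced (its pin against a notch wall or the land, or its collar against the upper stop) with more than 18 N (contact force between selector_knob and dose_unit above 18 N).
It fails at once if the espresso cup is moved by more than 20 mm (distance of cup from where it was at the start of the episode above 0.02 m).
It fails at once if the dosing cup is moved by more than 20 mm (distance of dosing_cup from where it was at the start of the episode above 0.02 m).
It fails at once if the shot glass is moved by more than 20 mm (distance of shot_glass from where it was at the start of the episode above 0.02 m).
It also fails if it takes over 54 s, if anything falls off the work surface, if the arm or the gripper's body presses on something with over 40 N, if the wrist force passes 120 N, or if a joint passes its speed limit or range.

## Robot

A 7-joint arm with a two-finger parallel gripper is mounted at the origin on a cart in front of the work surface, level with it; the furniture and walls round the work are solid. World frame = base frame: x ahead of the robot, y to its left, z up, the work surface at z = 0. Lengths are in m, angles in rad, forces in N, time in s.
With the tool pointing down it reaches from about 0.425 to 0.875 m from the base axis. Payload 4.7 kg.
Tool frame: the origin (TCP) lies at the very end of the fingers, on their centre line; the grasp point (between the pads) lies behind it (env.grip_depth is the y of the grasp point in the tool frame, in m); y points along the fingers, z is the direction in which the jaws open and shut, and the axes are right-handed (so a half turn about y gives the same grasp; the last joint's range is limited). The gripper opens to 87 mm and grips with 3 to 60 N. Pads are 19 mm wide; open, the fingers measure 117 mm over their backs; the gripper's body (75 mm by 190 mm) begins 51 mm behind the grasp point.
Start: joints at [1.174, 0.321, -0.07, 1.45, 0.023, 1.371, -0.057], TCP at [0.26, -0.596, 0.223] pointing down, gripper open.
Joint ranges: [-2.86, 2.86], [-0.3, 2.09], [-1.38, 1.24], [0.06, 2.45], [-1.56, 4.7], [0.09, 2.05], [-2.69, 2.69]. Speed limits (rad/s): [2.57, 2.57, 3.14, 3.14, 3.14, 3.14, 3.14].

## Interface

Orientations are given as a unit quaternion [w, x, y, z].
In Python, from station import env gives the robot as it stands. The module is installed in compiled form; this text tells all that it offers.
- The arm moves only by the tool play_rows, never from a script. Its argument "moves" is text: rows parted by semicolons, each of 4 numbers parted by spaces: the shift along the tool's x, y, z in m, then the turn about the tool's y in degrees. In form: x y z spin; .... A call has 1 to 12 rows; each row is the pose to reach, as a shift and turn from the pose commanded when the call began, along the tool's axes at that moment; what a row does not reach only later rows make up. A row lasts 1/8 s, in which the tool goes at most 62.5 mm and 10.7 degrees, less where a joint would pass 70% of its speed; a pose out of reach is approached as far as the arm can. A call with a gripper value outside its range is refused whole. "jaw" is the closure in counts, from 0 (fully open) to 255 (shut), set as the call begins (left out, the last holds). The fingers move at their own pace and stop on an object; the grip force is fixed at half the most. Time passes only in rows, so rows that repeat a pose let the fingers close. It gives the time, the measured TCP pose, the force and the opening at its end, in the units of the state.
- env.sense(): the state, without advancing time (a new reading comes with each control period).
- env.read_camera(name): name is "side" or "top" or "wrist"; returns the picture (480x640x3 uint8, red, green, blue); there is no depth.
- env.get_calibration(name): a dict with "K" (3x3 intrinsics, pixels), "extrinsics" (4x4, takes a point from camera to world coordinates); the wrist camera has in their place "tool_from_camera" (4x4, takes a point from camera to tool coordinates, whose origin is the TCP and whose axes are the tool frame's). Camera axes: x right, y up, looking along -z (the intrinsics and any distortion apply to the point x, -y, -z); pixel columns grow to the right and rows downward; lengths in m; the calibration is good to about 2 mm. A picture is of the moment at which its call begins: read the wrist's pose just before it. get_calibration takes no time and is no camera call.
- env.job_done(): hands the job in, once; it reports no verdict.
The state is a dict: "t": time; "joint_pos": joint angles; "qvel": joint speeds; "effort": joint torques, N m; "tool_pos": TCP position; "eef_rot": TCP orientation; "force": force on the tool from outside, world axes, zero at the start; "ft_torque": the same for the moment, N m; "grip_width": finger opening in m.
Only numpy, scipy, OpenCV 4.12 (cv2) and the standard library are available. Lean on these libraries where they do the work, as an engineer would, in place of code of your own. Each camera call takes 0.05 s, during which the arm holds its last target.

## Working session

There is one attempt and no reset: what is moved stays moved. The work goes in short steps, Python scripts to look and compute and a tool call to move; the robot and the scene stay as the last step left them, time stands still between calls to the robot, and variables do not carry over. Pictures are saved under pics/ and viewed, and the job is handed in when it is done.

Besides the shell and the picture viewer there is one more tool, called after "Call:" by a JSON object that holds its "fn" and its "kwargs", one argument or row to a line. play_rows: Moves the arm, as the interface text tells. Its arguments: {"type":"object","properties":{"moves":{"type":"string"},"jaw":{"type":"number"}},"required":["moves"]}

```bash
mkdir -p pics; ls
python3 - <<'E'
from station import env
import cv2, numpy as np
np.set_printoptions(precision=4,suppress=True)
s=env.sense(); print(s, env.grip_depth)
for n in ("side","top","wrist"):
    im=env.read_camera(n); cv2.imwrite(f"pics/{n}0.png",im[:,:,::-1])
    print(n,env.get_calibration(n))
E
```

```text
pics
{'t': 0.0, 'joint_pos': array([ 1.1741,  0.3218, -0.0701,  1.4517,  0.0226,  1.3708, -0.0569]), 'qvel': array([ 0.0016,  0.0007,  0.0016, -0.0011, -0.0003,  0.0003, -0.001 ]), 'effort': array([ -0.0002, -49.1295,  -0.4041, -31.2525,  -0.0638,   0.0438,
         0.0002]), 'tool_pos': array([ 0.2593, -0.5954,  0.2215]), 'eef_rot': array([ 0.1441, -0.1444,  0.6929, -0.6916]), 'force': array([ 0.1309, -0.3352, -0.1166]), 'ft_torque': array([ 0.0009,  0.0154, -0.0332]), 'grip_width': 0.08724294785709039} -0.0187
side {'K': array([[495.7785,   0.    , 320.648 ],
       [  0.    , 495.7785, 241.2968],
       [  0.    ,   0.    ,   1.    ]]), 'extrinsics': array([[-0.9522,  0.1854, -0.2428,  0.3004],
       [-0.3052, -0.6114,  0.7301,  0.8041],
       [-0.0131,  0.7693,  0.6388,  0.7908],
       [ 0.    ,  0.    ,  0.    ,  1.    ]])}
top {'K': array([[464.7782,   0.    , 314.9583],
       [  0.    , 464.7782, 240.4003],
       [  0.    ,   0.    ,   1.    ]]), 'extrinsics': array([[-0.0049,  0.9897, -0.1431,  0.4248],
       [-1.    , -0.0044,  0.0039, -0.0157],
       [ 0.0032,  0.1431,  0.9897,  1.0858],
       [ 0.    ,  0.    ,  0.    ,  1.    ]])}
wrist {'K': array([[384.9522,   0.    , 318.1855],
       [  0.    , 384.9522, 242.8497],
       [  0.    ,   0.    ,   1.    ]]), 'tool_from_camera': array([[ 0.0002, -0.9523, -0.3051, -0.0843],
       [ 0.0004,  0.3051, -0.9523, -0.1618],
       [ 1.    ,  0.    ,  0.0004, -0.0006],
       [ 0.    ,  0.    ,  0.    ,  1.    ]])}
```

View pics/top0.png

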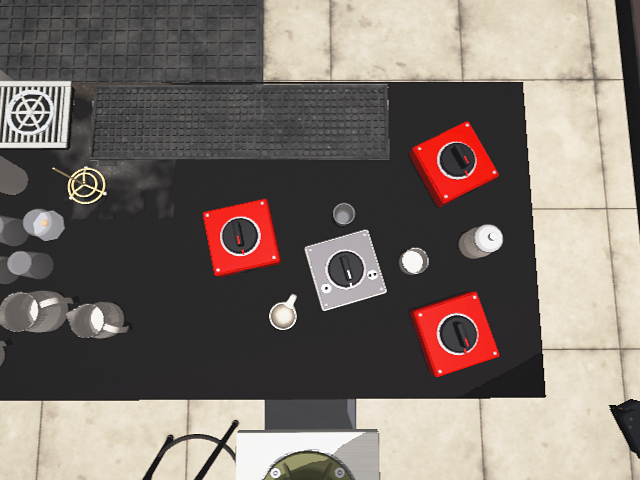

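View pics/side0.png

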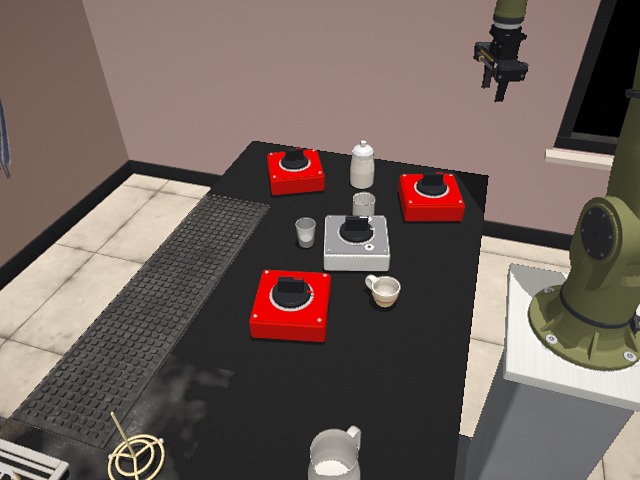

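The top view shows the grey unit at about (346,270), with caps at (326,288) and (372,274). The red look-alikes stand around it. The dosing cup is at (343,213), the glass at (413,261) and the espresso cup at (283,316). I'll zoom in next.

Run:
```python
import cv2
im=cv2.imread("pics/top0.png"); c=im[220:320,295:435]
a=cv2.resize(c,None,fx=5.5,fy=5.5,interpolation=cv2.INTER_CUBIC); cv2.imwrite("pics/topz.png",a)
im=cv2.imread("pics/side0.png"); c=im[190:320,290:420]
a=cv2.resize(c,None,fx=4.5,fy=4.5,interpolation=cv2.INTER_CUBIC); cv2.imwrite("pics/sidez.png",a)
```

```text
(no output)
```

View pics/topz.png

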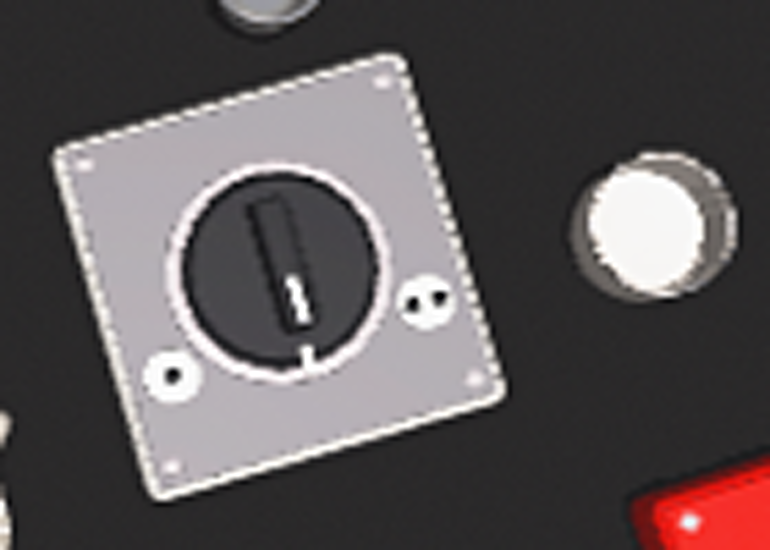

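View pics/sidez.png

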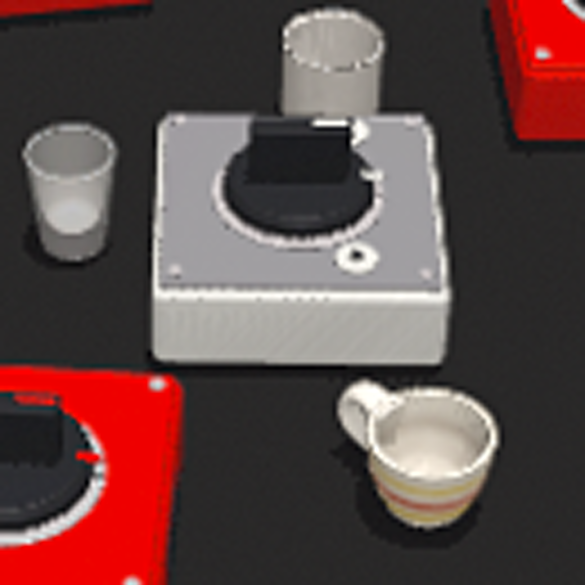

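The double-dose cap with two domes is at (372,274) in the top image, on the -y side. From the pointer that is a turn of about +62° around world z. Next I'll measure the geometry.

```bash
cat > h.py <<'E'
import numpy as np, cv2
from station import env
np.set_printoptions(precision=4,suppress=True)
def ray(n,uv,T=None):
    c=env.get_calibration(n); K=c["K"]
    E=c["extrinsics"] if T is None else T@c["tool_from_camera"]
    d=np.array([(uv[0]-K[0,2])/K[0,0],-(uv[1]-K[1,2])/K[1,1],-1.])
    return E[:3,3],E[:3,:3]@d
def onz(n,uv,z,T=None):
    o,d=ray(n,uv,T); return o+d*(z-o[2])/d[2]
def R(q):
    from scipy.spatial.transform import Rotation as Ro
    return Ro.from_quat(q,scalar_first=True)
def T(s):
    M=np.eye(4); M[:3,:3]=R(s["eef_rot"]).as_matrix(); M[:3,3]=s["tool_pos"]; return M
E
python3 - <<'E'
from h import *
im=cv2.imread("pics/top0.png")
# zoom px -> px: u=295+x/5.5-0.41
f=lambda x,y:(295+(x+.5)/5.5-.5,220+(y+.5)/5.5-.5)
# deck mask corners
hsv=cv2.cvtColor(im,cv2.COLOR_BGR2HSV)
m=((hsv[...,1]<40)&(hsv[...,2]>110)).astype(np.uint8); 
r=np.zeros_like(m); r[222:315,300:392]=1; m*=r
cs,_=cv2.findContours(m,cv2.RETR_EXTERNAL,cv2.CHAIN_APPROX_NONE); c=max(cs,key=cv2.contourArea)
rect=cv2.minAreaRect(c); b=cv2.boxPoints(rect); print(rect)
P=np.array([onz("top",p,.06) for p in b]); print(P, np.linalg.norm(np.diff(P,axis=0),axis=1), P.mean(0))
for k in range(4):
    d=P[(k+1)%4]-P[k]; print(np.degrees(np.arctan2(d[1],d[0])))
for nm,p,z in [("single",(172,377),.063),("double",(427,300),.063),("ring tip",(308,356),.062),("ptr mid",(299,300),.107)]:
    print(nm,onz("top",f(*p),z))
print("wing ends", onz("top",f(264,198),.107),onz("top",f(305,322),.107))
# side triangulate caps
g=lambda x,y:(290+(x+.5)/4.5-.5,190+(y+.5)/4.5-.5)
print("side single",onz("side",g(357,256),.063))
for nm,p in [("nl",(160,118)),("nr",(430,118)),("fr",(445,290)),("fl",(155,290))]: print(nm,onz("side",g(*p),.06))
for nm,p,z in [("cup",(283,316),.049),("dosing",(343,213),.05),("glass",(413,261),.06)]: print(nm,onz("top",p,z))
s=env.sense();print(s["t"],T(s))
E
```

```text
((345.127197265625, 269.650390625), (67.0, 67.7199935913086), 73.73979187011719)
[[ 0.5584  0.0065  0.06  ]
 [ 0.6006 -0.1392  0.06  ]
 [ 0.4572 -0.1773  0.06  ]
 [ 0.4167 -0.0343  0.06  ]] [0.1516 0.1484 0.1487] [ 0.5082 -0.0861  0.06  ]
-73.85455874404805
-165.1044627907051
105.79014851208908
16.04138796012208
single [ 0.4668 -0.043   0.063 ]
double [ 0.497  -0.1454  0.063 ]
ring tip [ 0.475  -0.0974  0.062 ]
ptr mid [ 0.4942 -0.0907  0.107 ]
wing ends [ 0.5335 -0.0779  0.107 ] [ 0.4857 -0.0929  0.107 ]
side single [ 0.4667 -0.0419  0.063 ]
nl [ 0.5975 -0.1277  0.06  ]
nr [ 0.4565 -0.1702  0.06  ]
fr [ 0.4196 -0.0326  0.06  ]
fl [0.5572 0.0092 0.06  ]
cup [0.4068 0.0515 0.049 ]
dosing [ 0.6371 -0.0837  0.05  ]
glass [ 0.526  -0.2368  0.06  ]
0.15 [[-0.9168 -0.0007  0.3994  0.2593]
 [-0.3994  0.0013 -0.9168 -0.5956]
 [ 0.0001 -1.     -0.0015  0.2217]
 [ 0.      0.      0.      1.    ]]
```

Unit centre is about (0.5085, -0.0862) with yaw about 16°. The move is tool x -0.432, z -0.3675, spin +7.4. First I'll move above the knob at z≈0.2.

Call:
{"fn": "play_rows", "kwargs": {
  "moves": "-0.036 0 -0.031 0.6; -0.079 0 -0.067 1.3; -0.122 0 -0.104 2; -0.166 0.01 -0.141 2.7; -0.209 0.01 -0.178 3.5; -0.252 0.02 -0.215 4.3; -0.295 0.02 -0.251 5; -0.338 0.02 -0.288 5.8; -0.381 0.02 -0.325 6.5; -0.415 0.02 -0.353 7.1; -0.432 0.02 -0.3675 7.4; -0.432 0.02 -0.3675 7.4",
  "jaw": 0
}}

```text
t: 1.65
tool_pos: [0.5091, -0.0845, 0.2024]
eef_rot: [0.101, -0.101, 0.7, -0.7]
force: [0.2, -0.3, 0.5]
grip_width: 0.0868
```

Run:
```python
from h import *
s=env.sense(); im=env.read_camera("wrist"); cv2.imwrite("pics/w1.png",im[:,:,::-1]); s2=env.sense(); np.save("T1.npy",T(s)); print(T(s),s2["tool_pos"],s["joint_pos"],s["t"])
```

```text
[[-0.9594 -0.0003  0.2819  0.5091]
 [-0.2819  0.0006 -0.9594 -0.0845]
 [ 0.0001 -1.     -0.0006  0.2024]
 [ 0.      0.      0.      1.    ]] [ 0.5086 -0.0865  0.2023] [ 0.6137  0.075  -0.5207  1.7915  0.0383  1.2856 -1.2016] 1.65
```

View pics/w1.png

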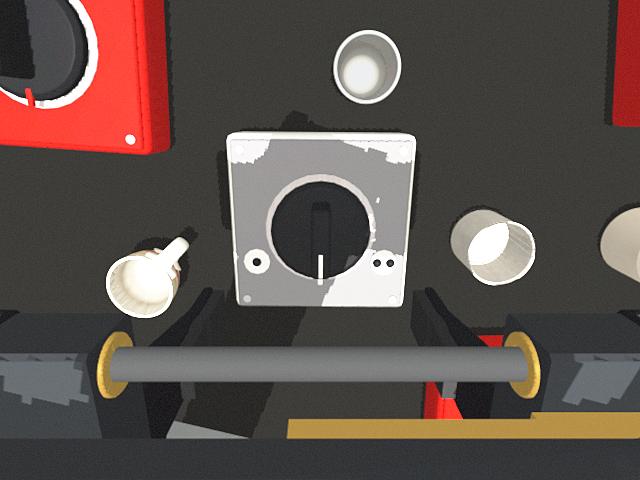

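The wrist view shows the unit aligned with the hand. The single cap is at (257,262), the double at (383,263), and the wing lies near column 320. I'll refine the position from this.

Run:
```python
from h import *
s=env.sense(); print(s["tool_pos"],s["eef_rot"])
im=env.read_camera("wrist"); cv2.imwrite("pics/w2.png",im[:,:,::-1]); M=T(s)
g=cv2.cvtColor(im,cv2.COLOR_RGB2GRAY)
# wing columns profile
for r in (215,230,245): print(r,g[r,295:345])
for u0 in (257,383):
    m=(g[240:285,u0-22:u0+22]>225).astype(np.uint8)
    c,_=cv2.findContours(m,0,2); c=max(c,key=cv2.contourArea); (x,y),(w,h),a=cv2.minAreaRect(c); print(x+u0-22,y+240,w,h)
A=onz("wrist",(257,262),.063,M);B=onz("wrist",(383.5,263),.063,M);print(A,B)
d=(B-A)[:2];L=np.hypot(*d);d/=L;n=np.array([-d[1],d[0]]);print(L,"yaw",np.degrees(np.arctan2(n[1],n[0])),"c",(A+B)[:2]/2+n*.06*np.cos(np.radians(62)))
P=[onz("wrist",p,.06,M) for p in ((229,135),(414,135),(403,305),(238,305))];print(np.array(P),np.mean(P,0))
cv2.imwrite("pics/w2z.png",cv2.resize(im[160:310,220:420,::-1],None,fx=4,fy=4))
```

```text
[ 0.5086 -0.0865  0.2023] [-0.0994  0.1    -0.6999  0.7001]
215 [50 49 53 51 51 52 49 45 50 42 47 47 48 36 35 48 43 43 50 41 49 44 47 50
 42 50 47 47 48 53 40 42 42 40 42 54 52 53 50 42 49 46 53 47 50 41 50 42
 49 54]
230 [45 39 43 47 45 49 49 43 48 51 50 48 41 41 43 45 46 49 51 44 44 48 46 50
 46 45 53 38 48 54 45 44 37 46 44 51 43 47 49 45 45 48 44 50 44 47 48 49
 51 42]
245 [48 50 46 48 47 41 50 49 46 46 49 43 42 31 37 42 47 51 44 46 41 54 44 48
 42 52 49 42 50 45 39 47 42 36 47 43 36 51 43 41 46 41 44 47 47 51 47 42
 48 45]
254.25000381469727 259.75 24.041629791259766 23.33452033996582
382.5 262.0 44.0 43.0
[ 0.4661 -0.045   0.063 ] [ 0.4948 -0.1467  0.063 ]
0.10562705978273025 yaw 15.727734696613064 c [ 0.5076 -0.0882]
[[ 0.5594 -0.0004  0.06  ]
 [ 0.5987 -0.1356  0.06  ]
 [ 0.4615 -0.1768  0.06  ]
 [ 0.4212 -0.0382  0.06  ]] [ 0.5102 -0.0878  0.06  ]
```

View pics/w2z.png

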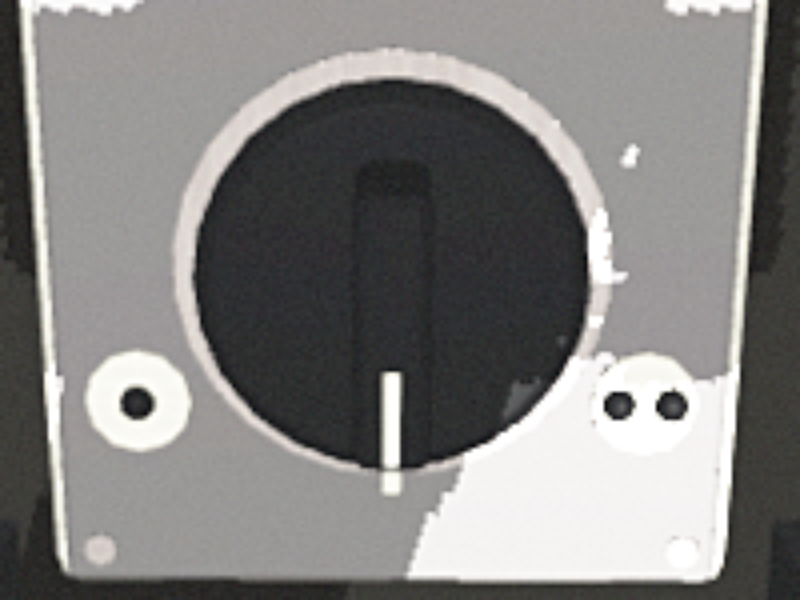

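Run:
```python
from h import *
s=env.sense(); M=T(s)
A=onz("wrist",(254.2,260),.063,M);B=onz("wrist",(380.9,260.2),.063,M);print(A,B)
d=(B-A)[:2];L=np.hypot(*d);d/=L;n=np.array([-d[1],d[0]]);c=(A+B)[:2]/2+n*.06*np.cos(np.radians(62))
print(L,"yaw",np.degrees(np.arctan2(n[1],n[0])),"c",c)
P=[onz("wrist",p,.06,M) for p in ((226.5,160),(410,160),(399,304),(236,304))];print(np.array(P),(P[2]+P[3])/2+.075*np.r_[n,0])
w=[onz("wrist",(318-.2,z),.107,M) for z in (208,275)];print(w,np.mean(w,0)); dd=w[0]-w[1];print(np.degrees(np.arctan2(dd[1],dd[0])))
print(np.linalg.inv(M)@np.r_[c,.1,1],"tool yaw",np.degrees(np.arctan2(-M[1,0],-M[0,0])))
```

```text
[ 0.467  -0.0435  0.063 ] [ 0.4961 -0.145   0.063 ]
0.10557011111655129 yaw 15.98930967216172 c [ 0.5086 -0.0865]
[[ 0.5404 -0.0038  0.06  ]
 [ 0.5799 -0.1405  0.06  ]
 [ 0.4609 -0.1743  0.06  ]
 [ 0.4214 -0.0374  0.06  ]] [ 0.5133 -0.0851  0.06  ]
[array([ 0.5337, -0.0795,  0.107 ]), array([ 0.4863, -0.0931,  0.107 ])] [ 0.51   -0.0863  0.107 ]
16.071580361924987
[-0.0008  0.1022 -0.0011  1.    ] tool yaw 16.09784061521428
```

Call:
{"fn": "play_rows", "kwargs": {
  "moves": "0 0.03 0 0; -0.0005 0.065 -0.0003 0; -0.001 0.095 -0.0005 0; -0.001 0.115 -0.0005 0; -0.001 0.1235 -0.0005 0; -0.001 0.1235 -0.0005 0; -0.001 0.1235 -0.0005 0"
}}

```text
t: 2.62
tool_pos: [0.5103, -0.0863, 0.08]
eef_rot: [-0.1, 0.098, -0.7, 0.7]
force: [-1.0, -0.2, -0.4]
grip_width: 0.0869
```

Run:
```python
from h import *
s=env.sense(); print(s)
im=env.read_camera("wrist"); cv2.imwrite("pics/w3.png",im[:,:,::-1])
```

```text
{'t': 2.625, 'joint_pos': array([ 0.5908,  0.1974, -0.5172,  1.9293,  0.1132,  1.0413, -1.265 ]), 'qvel': array([-0.0045, -0.004 , -0.0042, -0.0039, -0.0005, -0.0011,  0.0002]), 'effort': array([  0.1137, -34.4945,  -2.6101, -27.1425,  -0.0258,  -0.0409,
         0.0025]), 'tool_pos': array([ 0.5103, -0.0863,  0.08  ]), 'eef_rot': array([-0.0995,  0.0985, -0.6998,  0.7005]), 'force': array([-0.9566, -0.2486, -0.3575]), 'ft_torque': array([-0.0196,  0.0663, -0.0111]), 'grip_width': 0.08692111467615056}
```

View pics/w3.png

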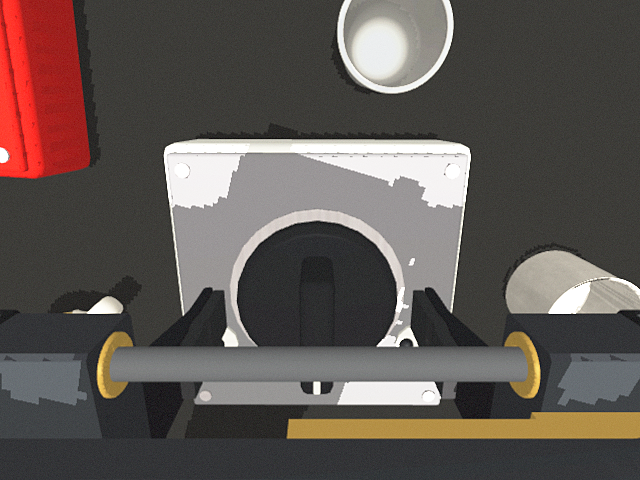

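Call:
{"fn": "play_rows", "kwargs": {
  "moves": "0 0 0 0; 0 0 0 0; 0 0 0 0; 0 0 0 0; 0 0 0 0; 0 0 0 0",
  "jaw": 200
}}

```text
t: 3.42
tool_pos: [0.5097, -0.0858, 0.079]
eef_rot: [-0.099, 0.099, -0.7, 0.7]
force: [-1.2, 0.3, 1.0]
grip_width: 0.0353
```

Call:
{"fn": "play_rows", "kwargs": {
  "moves": "0 0 0 0; 0 0 0 0; 0 0 0 0; 0 0 0 0",
  "jaw": 230
}}

```text
t: 3.92
tool_pos: [0.5097, -0.0858, 0.079]
eef_rot: [-0.099, 0.099, -0.7, 0.7]
force: [0.1, -0.4, 0.3]
grip_width: 0.0135
```

Run:
```python
from h import *
s=env.sense(); print({k:s[k] for k in("t","tool_pos","eef_rot","force","ft_torque","grip_width")})
im=env.read_camera("wrist"); cv2.imwrite("pics/w4.png",im[:,:,::-1])
```

```text
{'t': 3.925, 'tool_pos': array([ 0.5097, -0.0858,  0.079 ]), 'eef_rot': array([-0.0993,  0.0992, -0.7001,  0.7001]), 'force': array([ 0.0871, -0.3882,  0.3093]), 'ft_torque': array([-0.0347,  0.0446, -0.0064]), 'grip_width': 0.013484970796515615}
```

View pics/w4.png

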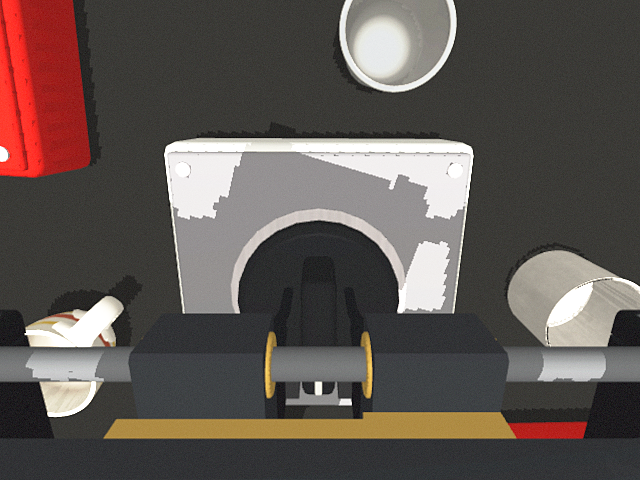

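Call:
{"fn": "play_rows", "kwargs": {
  "moves": "0 0 0 0; 0 0 0 0; 0 0 0 0",
  "jaw": 255
}}

```text
t: 4.35
tool_pos: [0.5096, -0.0858, 0.079]
eef_rot: [-0.099, 0.099, -0.7, 0.7]
force: [-0.6, -0.6, -0.0]
grip_width: 0.0141
```

Call:
{"fn": "play_rows", "kwargs": {
  "moves": "0 -0.001 0 0; 0 -0.002 0 0; 0 -0.003 0 0; 0 -0.003 0 0"
}}

```text
t: 4.85
tool_pos: [0.5096, -0.0858, 0.0819]
eef_rot: [-0.099, 0.099, -0.7, 0.7]
force: [2.8, -1.1, -5.8]
grip_width: 0.014
```

Run:
```python
from h import *
s=env.sense(); print({k:s[k] for k in("t","tool_pos","eef_rot","force","ft_torque","grip_width")})
```

```text
{'t': 4.85, 'tool_pos': array([ 0.5096, -0.0858,  0.0819]), 'eef_rot': array([-0.0992,  0.0993, -0.7001,  0.7001]), 'force': array([ 2.8044, -1.066 , -5.7761]), 'ft_torque': array([-0.1644, -0.5438,  0.0318]), 'grip_width': 0.014021811023479547}
```

Lift force is -5.8 N, which matches the spring. I'll continue to about 8.3 mm.

Call:
{"fn": "play_rows", "kwargs": {
  "moves": "0 -0.001 0 0; 0 -0.002 0 0; 0 -0.003 0 0; 0 -0.004 0 0; 0 -0.0053 0 0; 0 -0.0053 0 0"
}}

```text
t: 5.6
tool_pos: [0.5096, -0.0858, 0.0874]
eef_rot: [-0.099, 0.099, -0.7, 0.7]
force: [1.6, -0.6, -7.0]
grip_width: 0.0136
```

Run:
```python
from h import *
s=env.sense(); print({k:s[k] for k in("t","tool_pos","eef_rot","force","ft_torque","grip_width")})
im=env.read_camera("wrist"); cv2.imwrite("pics/w5.png",im[:,:,::-1])
im=env.read_camera("side"); cv2.imwrite("pics/s5.png",cv2.resize(im[170:300,280:440,::-1],None,fx=4,fy=4))
```

```text
{'t': 5.6, 'tool_pos': array([ 0.5096, -0.0858,  0.0874]), 'eef_rot': array([-0.0992,  0.0993, -0.7001,  0.7001]), 'force': array([ 1.6189, -0.552 , -6.9855]), 'ft_torque': array([-0.192 , -0.5817, -0.0254]), 'grip_width': 0.013623814121720002}
```

View pics/s5.png

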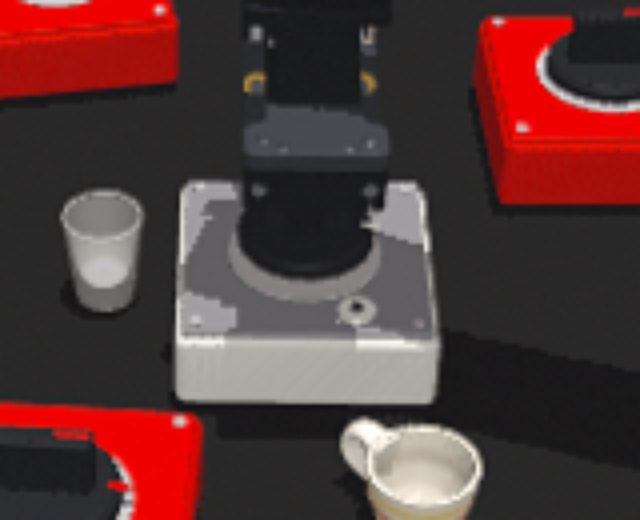

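View pics/w5.png

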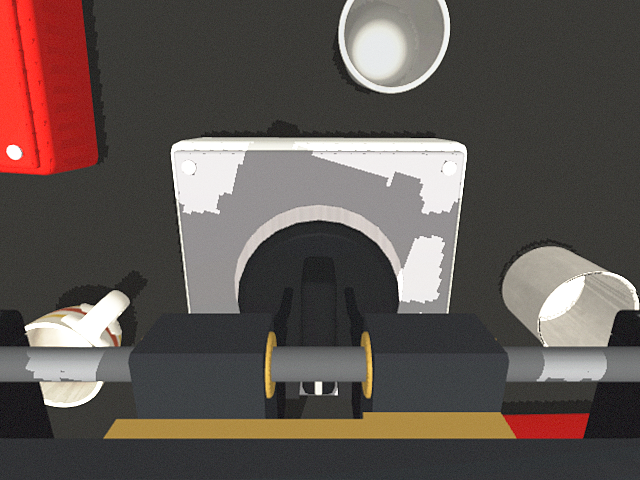

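The knob moved up with the hand: the wing sits at the same place in the wrist view and the gap under the skirt is visible. It is lifted about 8.4 mm. Next I'll turn it about +z, which is a negative spin.

Call:
{"fn": "play_rows", "kwargs": {
  "moves": "0 0 0 -1; 0 0 0 -3; 0 0 0 -6; 0 0 0 -9; 0 0 0 -12; 0 0 0 -15; 0 0 0 -15"
}}

```text
t: 6.58
tool_pos: [0.5096, -0.0856, 0.0873]
eef_rot: [0.19, -0.19, 0.681, -0.681]
force: [2.3, -0.8, -7.9]
grip_width: 0.0138
```

```bash
cat > st.py <<'E'
from h import *
s=env.sense(); M=T(s); print({k:s[k] for k in("t","tool_pos","force","ft_torque","grip_width")},"yaw",np.degrees(np.arctan2(-M[1,0],-M[0,0])), "rel",np.degrees(np.arctan2(-M[1,0],-M[0,0]))-16)
E
python3 st.py
```

```text
{'t': 6.575, 'tool_pos': array([ 0.5096, -0.0856,  0.0873]), 'force': array([ 2.292 , -0.8287, -7.9292]), 'ft_torque': array([-0.117 , -0.5655, -0.0149]), 'grip_width': 0.0138334521550526} yaw 31.16092416399513 rel 15.16092416399513
```

Call:
{"fn": "play_rows", "kwargs": {
  "moves": "0 0 0 -2; 0 0 0 -5; 0 0 0 -8; 0 0 0 -11; 0 0 0 -14; 0 0 0 -17; 0 0 0 -20; 0 0 0 -22; 0 0 0 -22; 0 0 0 -22"
}}

```text
t: 7.82
tool_pos: [0.5094, -0.0854, 0.0872]
eef_rot: [0.316, -0.316, 0.633, -0.632]
force: [1.2, 1.7, -7.9]
grip_width: 0.0139
```

```bash
cat > pic.py <<'E'
import sys
from h import *
n=sys.argv[1]
im=env.read_camera("wrist"); cv2.imwrite(f"pics/{n}.png",im[:,:,::-1])
E
python3 st.py; python3 pic.py w6
```

```text
{'t': 7.825, 'tool_pos': array([ 0.5094, -0.0854,  0.0872]), 'force': array([ 1.1861,  1.7378, -7.9091]), 'ft_torque': array([ 0.248 , -0.3836,  0.038 ]), 'grip_width': 0.013937034121686696} yaw 53.130231409653675 rel 37.130231409653675
```

View pics/w6.png

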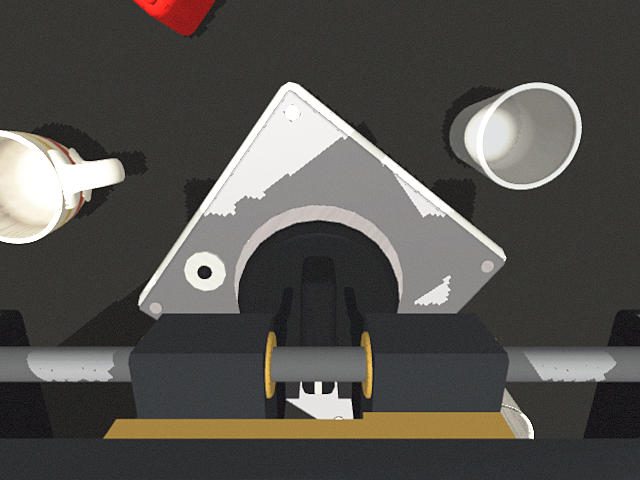

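Call:
{"fn": "play_rows", "kwargs": {
  "moves": "0 0.0008 0 0; 0 0.0016 0 0; 0 0.0016 0 0"
}}

```text
t: 8.25
tool_pos: [0.5094, -0.0855, 0.0856]
eef_rot: [0.316, -0.316, 0.633, -0.632]
force: [0.4, 2.1, -6.8]
grip_width: 0.0136
```

Call:
{"fn": "play_rows", "kwargs": {
  "moves": "0 0 0 0; 0 0 0 0; 0 0 0 0; 0 0 0 0",
  "jaw": 208
}}

```text
t: 8.75
tool_pos: [0.5102, -0.0861, 0.0863]
eef_rot: [-0.316, 0.316, -0.632, 0.633]
force: [-0.8, 0.5, -0.0]
grip_width: 0.016
```

```bash
python3 st.py; python3 pic.py w7
```

```text
{'t': 8.75, 'tool_pos': array([ 0.5102, -0.0861,  0.0863]), 'force': array([-0.7589,  0.5167, -0.0325]), 'ft_torque': array([ 0.0013,  0.0885, -0.0368]), 'grip_width': 0.015964985699899965} yaw 53.12273704310743 rel 37.12273704310743
```

View pics/w7.png

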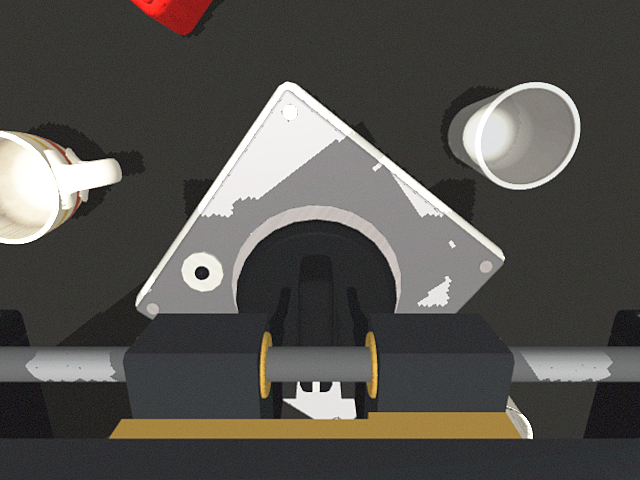

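The knob is released: the force is near zero and it rests on the land at about 37°. I'll centre the hand on the true axis, narrow the gap to 15 mm, and push the wing toward the search zone.

Call:
{"fn": "play_rows", "kwargs": {
  "moves": "0.0003 0 -0.001 0; 0.0003 0 -0.001 0; 0.0003 0 -0.001 0; 0.0003 0 -0.001 -2; 0.0003 0 -0.001 -4; 0.0003 0 -0.001 -6; 0.0003 0 -0.001 -8; 0.0003 0 -0.001 -8; 0.0003 0 -0.001 -6; 0.0003 0 -0.001 -6",
  "jaw": 211
}}

```text
t: 10.05
tool_pos: [0.5087, -0.0856, 0.0858]
eef_rot: [-0.349, 0.349, -0.615, 0.615]
force: [1.3, -3.0, -1.2]
grip_width: 0.0153
```

```bash
cat > chk.py <<'E'
import sys
exec(open("st.py").read())
im=env.read_camera("wrist"); n=sys.argv[1]; cv2.imwrite(f"pics/{n}.png",im[:,:,::-1])
g=cv2.cvtColor(im,cv2.COLOR_RGB2GRAY).astype(float)
for a,b in((296,306),(312,324),(330,340)):
    p=g[195:240,a:b].mean(1); p=cv2.GaussianBlur(p[:,None],(1,3),0).ravel(); d=np.diff(p); k=d.argmin()
    hi=p[k-4:k].max(); lo=p[k+2:k+6].min(); h=(hi+lo)/2
    j=[i for i in range(max(k-4,0),k+5) if p[i]>=h>p[i+1]]; j=j[0] if j else k
    print("skirt row",round(195+j+(p[j]-h)/(p[j]-p[j+1]),2),"hi",int(hi),end="; ")
w=cv2.resize(im[190:400,220:420,::-1],None,fx=3,fy=2.8); cv2.imwrite(f"pics/{n}z.png",w)
print()
E
python3 chk.py w8
```

```text
{'t': 10.05, 'tool_pos': array([ 0.5087, -0.0856,  0.0858]), 'force': array([ 1.2763, -2.9851, -1.2249]), 'ft_torque': array([-0.7234, -0.4122, -0.046 ]), 'grip_width': 0.0153346573576408} yaw 59.101715297986935 rel 43.101715297986935
skirt row 220.47 hi 196; skirt row 218.65 hi 196; skirt row 220.34 hi 191;
```

View pics/w8z.png

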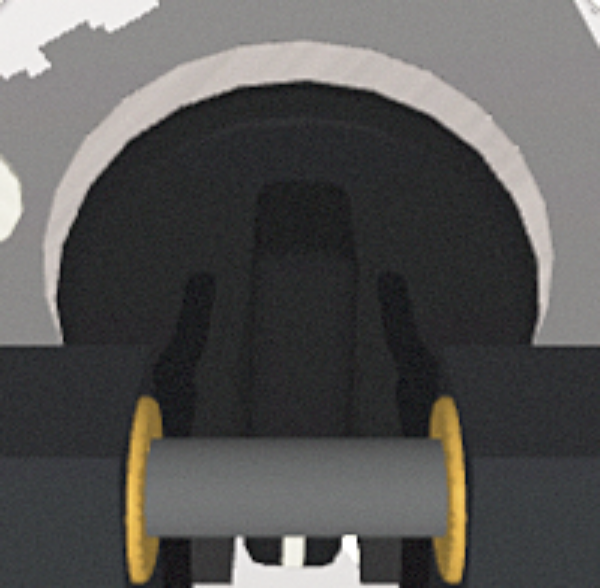

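Call:
{"fn": "play_rows", "kwargs": {
  "moves": "0 0 0.0006 0.5; 0 0 0.0006 1; 0 0 0.0006 1"
}}

```text
t: 10.48
tool_pos: [0.5091, -0.085, 0.0857]
eef_rot: [0.344, -0.344, 0.618, -0.618]
force: [-0.3, -0.7, 0.5]
grip_width: 0.0151
```

```bash
python3 chk.py w9
```

```text
{'t': 10.475, 'tool_pos': array([ 0.5091, -0.085 ,  0.0857]), 'force': array([-0.2736, -0.7417,  0.4751]), 'ft_torque': array([-0.1244, -0.0945,  0.013 ]), 'grip_width': 0.015137436340581512} yaw 58.163550362837846 rel 42.163550362837846
skirt row 221.71 hi 195; skirt row 219.88 hi 195; skirt row 221.49 hi 192;
```

View pics/w9z.png

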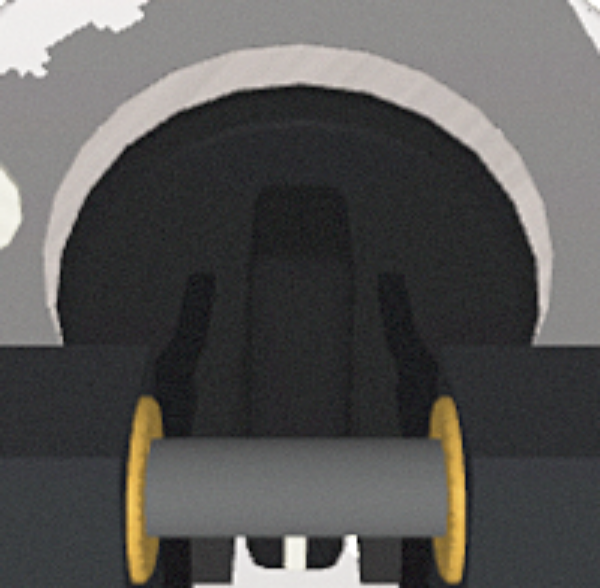

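Create chk.py:
```python
import sys
exec(open("st.py").read())
im=env.read_camera("wrist"); n=sys.argv[1]; cv2.imwrite(f"pics/{n}.png",im[:,:,::-1])
def f(im):
    g=cv2.cvtColor(im,cv2.COLOR_RGB2GRAY).astype(float); out=[]
    for a,b in((296,306),(312,324),(330,340)):
        p=g[190:240,a:b].mean(1); p=cv2.GaussianBlur(p[:,None],(1,3),0).ravel(); k=np.diff(p).argmin()
        up=np.diff(p)[:k-4].argmax()
        def cross(k,s):
            q=s*p; hi=q[k-3:k+1].max(); lo=q[k+1:k+5].min(); h=(hi+lo)/2
            for i in range(k-3,k+4):
                if q[i]>=h>q[i+1]: return 190+i+(q[i]-h)/(q[i]-q[i+1])
        try: out.append((round(cross(k,1),1),round(cross(up,-1),1),round(cross(k,1)-cross(up,-1),2)))
        except Exception as e: out.append(str(e))
    return out
print("skirt,ring,diff",f(im))
if n=="w10":
    for o in("w7","w8","w9"): print(o,f(cv2.imread(f"pics/{o}.png")[:,:,::-1].copy()))
cv2.imwrite(f"pics/{n}z.png",cv2.resize(im[190:400,220:420,::-1],None,fx=3,fy=2.8))
```

```text
(no output)
```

Call:
{"fn": "play_rows", "kwargs": {
  "moves": "0 0 0 -2; 0 0 0 -4; 0 0 0 -5; 0 0 0 -5; 0 0 0 -2; 0 0 0 -2"
}}

```text
t: 11.28
tool_pos: [0.509, -0.0855, 0.0857]
eef_rot: [0.354, -0.355, 0.612, -0.612]
force: [-0.4, 0.1, -0.1]
grip_width: 0.015
```

```bash
python3 chk.py w10
```

```text
{'t': 11.275, 'tool_pos': array([ 0.509 , -0.0855,  0.0857]), 'force': array([-0.413 ,  0.1097, -0.0816]), 'ft_torque': array([-0.0362, -0.0485,  0.0119]), 'grip_width': 0.014952392574478906} yaw 60.1861720050945 rel 44.1861720050945
skirt,ring,diff [(np.float64(220.8), np.float64(206.5), np.float64(14.26)), (np.float64(219.0), np.float64(204.9), np.float64(14.02)), (np.float64(220.7), np.float64(206.6), np.float64(14.15))]
w7 [(np.float64(220.7), np.float64(206.6), np.float64(14.11)), (np.float64(219.2), np.float64(205.3), np.float64(13.89)), (np.float64(221.3), np.float64(206.9), np.float64(14.38))]
w8 [(np.float64(220.5), np.float64(206.2), np.float64(14.28)), (np.float64(218.7), np.float64(204.5), np.float64(14.17)), (np.float64(220.3), np.float64(206.1), np.float64(14.28))]
w9 [(np.float64(221.7), np.float64(207.4), np.float64(14.26)), (np.float64(219.9), np.float64(205.7), np.float64(14.19)), (np.float64(221.5), np.float64(207.3), np.float64(14.22))]
```

The skirt-to-ring gap is a steady height measure: 14.1 px on the land, and about 3.5 px less once dropped. I'll step on at 2° per call.

Call:
{"fn": "play_rows", "kwargs": {
  "moves": "0 0 0 -2; 0 0 0 -4; 0 0 0 -5; 0 0 0 -5; 0 0 0 -2; 0 0 0 -2"
}}

```text
t: 12.08
tool_pos: [0.5092, -0.0857, 0.0858]
eef_rot: [-0.365, 0.365, -0.605, 0.606]
force: [0.1, 0.0, 0.2]
grip_width: 0.0151
```

```bash
python3 chk.py w11
```

```text
{'t': 12.075, 'tool_pos': array([ 0.5092, -0.0857,  0.0858]), 'force': array([0.1114, 0.0084, 0.2453]), 'ft_torque': array([ 0.0116, -0.0659, -0.0336]), 'grip_width': 0.015091149910078} yaw 62.182468867288954 rel 46.182468867288954
skirt,ring,diff [(np.float64(220.7), np.float64(206.5), np.float64(14.17)), (np.float64(218.9), np.float64(205.0), np.float64(13.91)), (np.float64(220.7), np.float64(206.6), np.float64(14.1))]
```

View pics/w11z.png

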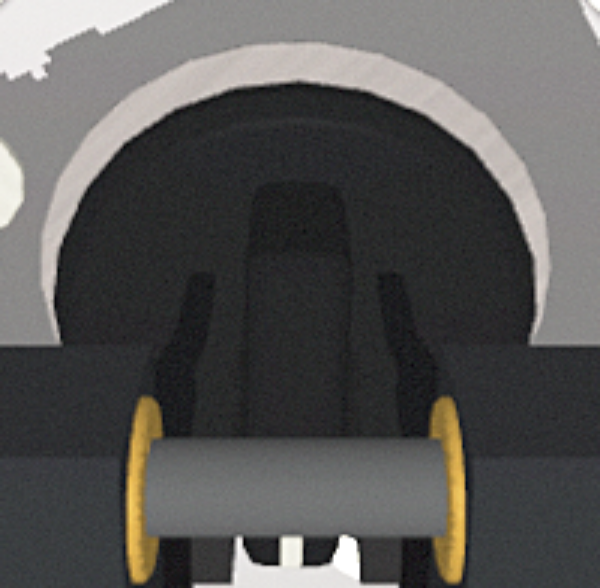

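Call:
{"fn": "play_rows", "kwargs": {
  "moves": "0 0 0 -2; 0 0 0 -4; 0 0 0 -5; 0 0 0 -5; 0 0 0 -2; 0 0 0 -2"
}}

```text
t: 12.88
tool_pos: [0.5093, -0.0858, 0.0858]
eef_rot: [-0.376, 0.376, -0.599, 0.599]
force: [0.0, -0.2, -0.6]
grip_width: 0.0151
```

```bash
python3 chk.py w12
```

```text
{'t': 12.875, 'tool_pos': array([ 0.5093, -0.0858,  0.0858]), 'force': array([ 0.0033, -0.235 , -0.5557]), 'ft_torque': array([ 0.0001, -0.0736, -0.0017]), 'grip_width': 0.015112887975020452} yaw 64.18143024467952 rel 48.18143024467952
skirt,ring,diff [(np.float64(220.4), np.float64(206.5), np.float64(13.89)), (np.float64(218.7), np.float64(204.8), np.float64(13.84)), (np.float64(220.6), np.float64(206.4), np.float64(14.19))]
```

Call:
{"fn": "play_rows", "kwargs": {
  "moves": "0 0 0 -2; 0 0 0 -4; 0 0 0 -5; 0 0 0 -5; 0 0 0 -2; 0 0 0 -2"
}}

```text
t: 13.68
tool_pos: [0.5093, -0.0858, 0.0858]
eef_rot: [-0.386, 0.386, -0.592, 0.593]
force: [0.3, -0.0, -0.1]
grip_width: 0.015
```

```bash
python3 chk.py w13
```

```text
{'t': 13.675, 'tool_pos': array([ 0.5093, -0.0858,  0.0858]), 'force': array([ 0.2892, -0.0276, -0.1065]), 'ft_torque': array([ 0.0648, -0.0326,  0.0027]), 'grip_width': 0.014956745275932378} yaw 66.17726041792893 rel 50.177260417928935
skirt,ring,diff [(np.float64(220.4), np.float64(206.5), np.float64(13.88)), (np.float64(218.7), np.float64(204.8), np.float64(13.86)), (np.float64(220.6), np.float64(206.1), np.float64(14.45))]
```

Call:
{"fn": "play_rows", "kwargs": {
  "moves": "0 0 0 -2; 0 0 0 -4; 0 0 0 -5; 0 0 0 -5; 0 0 0 -2; 0 0 0 -2"
}}

```text
t: 14.48
tool_pos: [0.5093, -0.0858, 0.0857]
eef_rot: [-0.396, 0.396, -0.585, 0.586]
force: [-0.2, -0.2, 0.2]
grip_width: 0.0149
```

```bash
python3 chk.py w14
```

```text
{'t': 14.475, 'tool_pos': array([ 0.5093, -0.0858,  0.0857]), 'force': array([-0.1977, -0.1592,  0.19  ]), 'ft_torque': array([-0.0107, -0.0263, -0.0053]), 'grip_width': 0.014922965616122115} yaw 68.17666071152588 rel 52.176660711525884
skirt,ring,diff [(np.float64(220.3), np.float64(206.4), np.float64(13.92)), (np.float64(218.6), np.float64(204.6), np.float64(13.97)), (np.float64(220.5), np.float64(206.0), np.float64(14.44))]
```

View pics/w14.png

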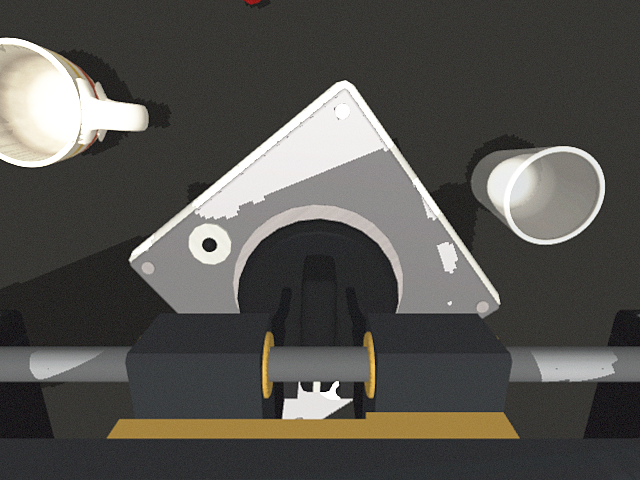

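The wing is still aligned with the hand, and the two-dome cap is coming into view at (333,390).

Call:
{"fn": "play_rows", "kwargs": {
  "moves": "0 0 0 -2; 0 0 0 -4; 0 0 0 -5; 0 0 0 -5; 0 0 0 -2; 0 0 0 -2"
}}

```text
t: 15.28
tool_pos: [0.5093, -0.0859, 0.0858]
eef_rot: [-0.406, 0.406, -0.578, 0.579]
force: [-0.5, -0.1, 1.0]
grip_width: 0.0149
```

```bash
python3 chk.py w15
```

```text
{'t': 15.275, 'tool_pos': array([ 0.5093, -0.0859,  0.0858]), 'force': array([-0.4981, -0.0946,  1.0224]), 'ft_torque': array([ 0.0372, -0.0825, -0.004 ]), 'grip_width': 0.014881729950054828} yaw 70.1764203583877 rel 54.1764203583877
skirt,ring,diff [(np.float64(220.3), np.float64(206.2), np.float64(14.1)), (np.float64(218.6), np.float64(204.5), np.float64(14.1)), (np.float64(220.5), np.float64(206.1), np.float64(14.35))]
```

Call:
{"fn": "play_rows", "kwargs": {
  "moves": "0 0 0 -2; 0 0 0 -4; 0 0 0 -5; 0 0 0 -5; 0 0 0 -2; 0 0 0 -2"
}}

```text
t: 16.08
tool_pos: [0.5093, -0.0859, 0.0858]
eef_rot: [-0.416, 0.417, -0.571, 0.572]
force: [0.8, -0.2, 0.4]
grip_width: 0.015
```

```bash
python3 chk.py w16
```

```text
{'t': 16.075, 'tool_pos': array([ 0.5093, -0.0859,  0.0858]), 'force': array([ 0.7592, -0.1961,  0.3586]), 'ft_torque': array([-0.0149, -0.0789,  0.0036]), 'grip_width': 0.015040635294787809} yaw 72.1771447323584 rel 56.1771447323584
skirt,ring,diff [(np.float64(220.1), np.float64(205.8), np.float64(14.32)), (np.float64(218.4), np.float64(204.3), np.float64(14.06)), (np.float64(220.4), np.float64(206.2), np.float64(14.22))]
```

Call:
{"fn": "play_rows", "kwargs": {
  "moves": "0 0 0 -2; 0 0 0 -4; 0 0 0 -5; 0 0 0 -5; 0 0 0 -2; 0 0 0 -2"
}}

```text
t: 16.88
tool_pos: [0.5093, -0.0859, 0.0858]
eef_rot: [-0.426, 0.426, -0.564, 0.564]
force: [-0.8, 0.8, -1.1]
grip_width: 0.0152
```

```bash
python3 chk.py w17
```

```text
{'t': 16.875, 'tool_pos': array([ 0.5093, -0.0859,  0.0858]), 'force': array([-0.8123,  0.7814, -1.1139]), 'ft_torque': array([ 0.0018, -0.007 ,  0.0152]), 'grip_width': 0.015229891285733932} yaw 74.17660552798692 rel 58.17660552798692
skirt,ring,diff [(np.float64(220.1), np.float64(205.7), np.float64(14.48)), (np.float64(218.4), np.float64(204.4), np.float64(14.06)), (np.float64(220.5), np.float64(206.2), np.float64(14.22))]
```

View pics/w17z.png

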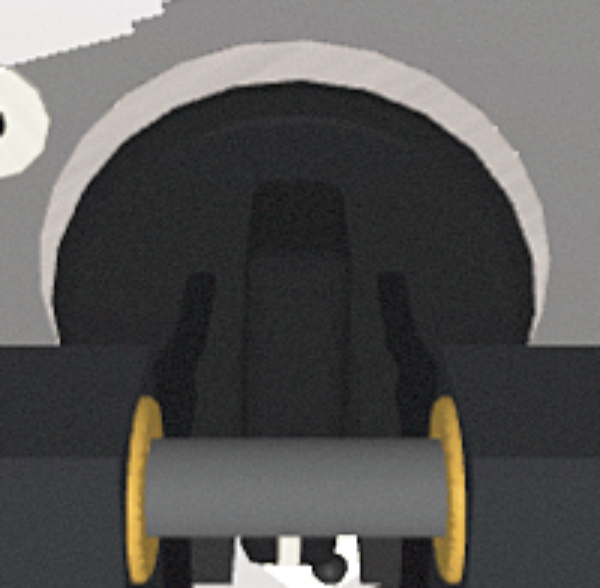

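The knob is still on the land and aligned at about 58°; one dome of the double cap shows at zoom (330,568). I'll keep stepping.

Call:
{"fn": "play_rows", "kwargs": {
  "moves": "0 0 0 -2; 0 0 0 -4; 0 0 0 -5; 0 0 0 -5; 0 0 0 -2; 0 0 0 -2"
}}

```text
t: 17.68
tool_pos: [0.5093, -0.0859, 0.0857]
eef_rot: [-0.436, 0.436, -0.556, 0.557]
force: [-1.2, -0.2, -0.2]
grip_width: 0.0152
```

```bash
python3 chk.py w18
```

```text
{'t': 17.675, 'tool_pos': array([ 0.5093, -0.0859,  0.0857]), 'force': array([-1.2234, -0.2456, -0.2245]), 'ft_torque': array([-0.0087, -0.063 ,  0.0235]), 'grip_width': 0.015182508749453434} yaw 76.17429074148392 rel 60.174290741483915
skirt,ring,diff [(np.float64(220.1), np.float64(205.7), np.float64(14.38)), (np.float64(218.3), np.float64(204.5), np.float64(13.8)), (np.float64(220.4), np.float64(206.3), np.float64(14.11))]
```

Call:
{"fn": "play_rows", "kwargs": {
  "moves": "0 0 0 -2; 0 0 0 -4; 0 0 0 -5; 0 0 0 -5; 0 0 0 -2; 0 0 0 -2"
}}

```text
t: 18.48
tool_pos: [0.5093, -0.0859, 0.0858]
eef_rot: [-0.446, 0.446, -0.549, 0.549]
force: [0.6, -0.7, -0.1]
grip_width: 0.0151
```

```bash
python3 chk.py w19
```

```text
{'t': 18.475, 'tool_pos': array([ 0.5093, -0.0859,  0.0858]), 'force': array([ 0.5696, -0.7302, -0.0539]), 'ft_torque': array([-0.0197, -0.0251, -0.01  ]), 'grip_width': 0.015055496118987245} yaw 78.1761020215276 rel 62.1761020215276
skirt,ring,diff [(np.float64(220.1), np.float64(205.9), np.float64(14.17)), (np.float64(218.3), np.float64(204.6), np.float64(13.77)), (np.float64(220.4), np.float64(206.1), np.float64(14.29))]
```

Call:
{"fn": "play_rows", "kwargs": {
  "moves": "0 0 0 -2; 0 0 0 -4; 0 0 0 -5; 0 0 0 -5; 0 0 0 -2; 0 0 0 -2"
}}

```text
t: 19.27
tool_pos: [0.5093, -0.0859, 0.0858]
eef_rot: [-0.455, 0.455, -0.541, 0.541]
force: [-0.7, 0.2, 0.1]
grip_width: 0.0149
```

```bash
python3 chk.py w20
```

```text
{'t': 19.275, 'tool_pos': array([ 0.5093, -0.0859,  0.0858]), 'force': array([-0.7441,  0.1762,  0.1155]), 'ft_torque': array([ 0.0065, -0.0086,  0.0093]), 'grip_width': 0.0148656676427681} yaw 80.17285208498035 rel 64.17285208498035
skirt,ring,diff [(np.float64(220.0), np.float64(206.0), np.float64(13.97)), (np.float64(218.3), np.float64(204.5), np.float64(13.8)), (np.float64(220.3), np.float64(205.9), np.float64(14.41))]
```

View pics/w20z.png

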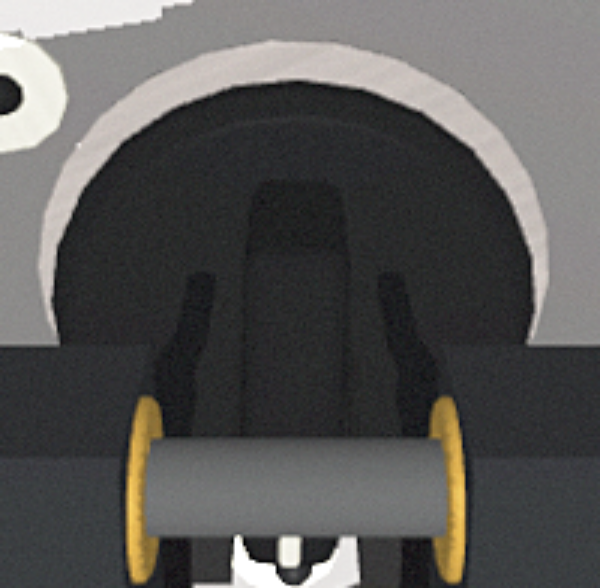

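The pointer now sits over the cap, at about 64°, and the knob is still on the land. The notch must be a little beyond.

Call:
{"fn": "play_rows", "kwargs": {
  "moves": "0 0 0 -2; 0 0 0 -4; 0 0 0 -5; 0 0 0 -5; 0 0 0 -2; 0 0 0 -2"
}}

```text
t: 20.08
tool_pos: [0.5094, -0.0859, 0.0858]
eef_rot: [-0.465, 0.465, -0.533, 0.533]
force: [-0.5, -1.1, -0.4]
grip_width: 0.015
```

```bash
python3 chk.py w21
```

```text
{'t': 20.075, 'tool_pos': array([ 0.5094, -0.0859,  0.0858]), 'force': array([-0.4992, -1.145 , -0.3541]), 'ft_torque': array([ 0.059 , -0.0172, -0.0563]), 'grip_width': 0.014966307064264753} yaw 82.1773067530281 rel 66.1773067530281
skirt,ring,diff [(np.float64(219.8), np.float64(206.0), np.float64(13.75)), (np.float64(218.1), np.float64(204.2), np.float64(13.94)), (np.float64(220.1), np.float64(205.7), np.float64(14.39))]
```

Call:
{"fn": "play_rows", "kwargs": {
  "moves": "0 0 0 -2; 0 0 0 -4; 0 0 0 -5; 0 0 0 -5; 0 0 0 -2; 0 0 0 -2"
}}

```text
t: 20.88
tool_pos: [0.5094, -0.0858, 0.0859]
eef_rot: [-0.474, 0.474, -0.525, 0.525]
force: [-0.0, -0.5, 0.0]
grip_width: 0.0147
```

```bash
python3 chk.py w22
```

```text
{'t': 20.875, 'tool_pos': array([ 0.5094, -0.0858,  0.0859]), 'force': array([-0.01  , -0.5026,  0.013 ]), 'ft_torque': array([-0.0643, -0.0505,  0.0088]), 'grip_width': 0.014676173533781109} yaw 84.17034575746418 rel 68.17034575746418
skirt,ring,diff [(np.float64(217.2), np.float64(205.8), np.float64(11.34)), (np.float64(215.4), np.float64(204.1), np.float64(11.25)), (np.float64(217.3), np.float64(205.9), np.float64(11.44))]
```

The skirt gap fell to 11.3 px, so the knob has dropped. I'll work out what fully seated should give.

Run:
```python
from h import *
s=env.sense(); M=T(s); c=env.get_calibration("wrist"); K=c["K"]; Ti=np.linalg.inv(M@c["tool_from_camera"])
def px(P):
    q=Ti@np.r_[P,1]; return K[0,2]+K[0,0]*q[0]/-q[2], K[1,2]-K[1,1]*q[1]/-q[2]
ax=np.array([.5093,-.0858]); u=-M[:2,0]
for h in (0,.0058): print(h, px(np.r_[ax+u*.04,.063+h+.011]), px(np.r_[ax-u*.026,.107+h]),px(np.r_[ax+u*.026,.107+h]))
```

```text
0 (np.float64(318.65034913721524), np.float64(220.73216639739107)) (np.float64(318.6989759705029), np.float64(386.59502257945854)) (np.float64(318.73249456393637), np.float64(276.0682665934818))
0.0058 (np.float64(318.66416446601175), np.float64(223.95026770908981)) (np.float64(318.7154107874408), np.float64(395.6861556540756)) (np.float64(318.7519744394122), np.float64(281.9722434041808))
```

View pics/w22z.png

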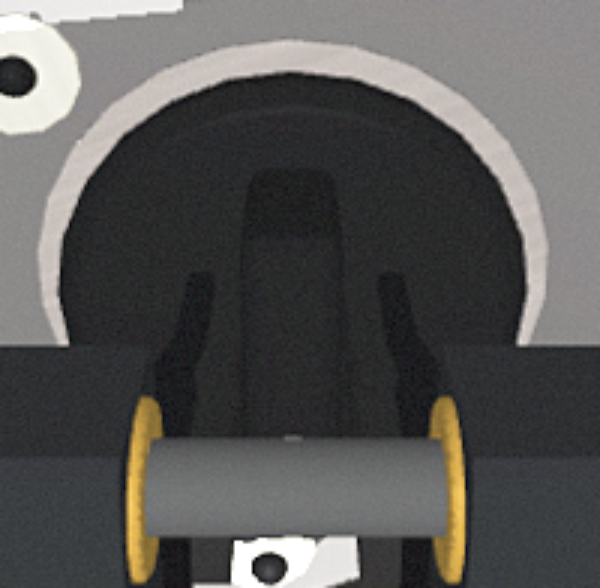

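The expected fall for a full drop is 3.2 px and 2.7 px was seen. I'll open fully so nothing holds it, then compare again.

Call:
{"fn": "play_rows", "kwargs": {
  "moves": "0 0 0 0; 0 0 0 0; 0 0 0 0; 0 0 0 0; 0 0 0 0; 0 0 0 0",
  "jaw": 100
}}

```text
t: 21.68
tool_pos: [0.5092, -0.0857, 0.0857]
eef_rot: [-0.474, 0.474, -0.525, 0.525]
force: [-0.1, -0.2, -0.5]
grip_width: 0.0524
```

```bash
python3 chk.py w23
```

```text
{'t': 21.675, 'tool_pos': array([ 0.5092, -0.0857,  0.0857]), 'force': array([-0.1067, -0.2031, -0.52  ]), 'ft_torque': array([-0.013 , -0.1223,  0.0274]), 'grip_width': 0.05238689055324761} yaw 84.13957571531967 rel 68.13957571531967
skirt,ring,diff [(np.float64(217.6), np.float64(206.3), np.float64(11.28)), (np.float64(215.7), np.float64(204.4), np.float64(11.32)), (np.float64(217.5), np.float64(206.1), np.float64(11.38))]
```

View pics/w23.png

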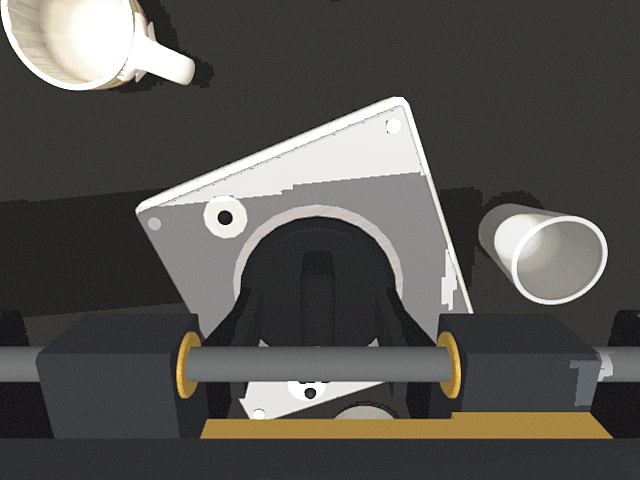

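```bash
cat > cmp.py <<'E'
from h import *
src=open("chk.py").read(); i=src.index("def f(im)"); j=src.index('print("skirt'); exec(src[i:j])
for o in ("w3","w4","w5","w6","w7","w21","w22","w23"): print(o,[float(x[2]) if not isinstance(x,str) else x for x in f(cv2.imread(f"pics/{o}.png")[:,:,::-1].copy())])
c=env.get_calibration("wrist");K=c["K"];M=T(env.sense());ax=np.array([.5093,-.0858]);u=-M[:2,0]
for tz in (.079,.080,.0858,.0874):
    M[2,3]=tz; Ti=np.linalg.inv(M@c["tool_from_camera"])
    def row(P): q=Ti@np.r_[P,1]; return K[1,2]-K[1,1]*q[1]/-q[2]
    for h in (0,.001,.0058,.0084): print(tz,h,[round(row(np.r_[ax+u*.04,.074+h])-row(np.r_[ax+u*r,.0605]),2) for r in (.046,)])
E
python3 cmp.py
```

```text
w3 [11.69, 11.55, 11.77]
w4 [11.72, 11.64, 11.73]
w5 [15.36, 15.32, 15.32]
w6 [15.03, 15.0, 15.53]
w7 [14.11, 13.89, 14.38]
w21 [13.75, 13.94, 14.39]
w22 [11.34, 11.25, 11.44]
w23 [11.28, 11.32, 11.38]
0.079 0 [np.float64(19.52)]
0.079 0.001 [np.float64(20.11)]
0.079 0.0058 [np.float64(23.0)]
0.079 0.0084 [np.float64(24.63)]
0.08 0 [np.float64(19.39)]
0.08 0.001 [np.float64(19.97)]
0.08 0.0058 [np.float64(22.83)]
0.08 0.0084 [np.float64(24.44)]
0.0858 0 [np.float64(18.64)]
0.0858 0.001 [np.float64(19.18)]
0.0858 0.0058 [np.float64(21.86)]
0.0858 0.0084 [np.float64(23.38)]
0.0874 0 [np.float64(18.44)]
0.0874 0.001 [np.float64(18.97)]
0.0874 0.0058 [np.float64(21.61)]
0.0874 0.0084 [np.float64(23.1)]
```

Seated before the job gave 11.67 px at tool z 0.080, which scales to about 11.2 px at the current height. The measured 11.3 px means the knob is seated to within about 0.3 mm. Next I'll open fully and retreat upward.

Call:
{"fn": "play_rows", "kwargs": {
  "moves": "0 0 0 0; 0 0 0 0; 0 0 0 0; 0 0 0 0; 0 -0.02 0 0; 0 -0.05 0 0; 0 -0.085 0 0; 0 -0.11 0 0; 0 -0.1165 0 0; 0 -0.1165 0 0; 0 -0.1165 0 0",
  "jaw": 0
}}

```text
t: 23.1
tool_pos: [0.5084, -0.0856, 0.2009]
eef_rot: [0.473, -0.474, 0.526, -0.524]
force: [-0.3, 0.0, 0.2]
grip_width: 0.0872
```

```bash
python3 st.py; python3 pic.py w24
python3 - <<'E'
from h import *
im=env.read_camera("side"); cv2.imwrite("pics/s24.png",cv2.resize(im[170:320,280:440,::-1],None,fx=4,fy=4))
E
```

```text
{'t': 23.1, 'tool_pos': array([ 0.5084, -0.0856,  0.2009]), 'force': array([-0.3303,  0.0396,  0.1652]), 'ft_torque': array([-0.0101, -0.0937,  0.0001]), 'grip_width': 0.0872313756820207} yaw 84.13856709584435 rel 68.13856709584435
```

View pics/w24.png

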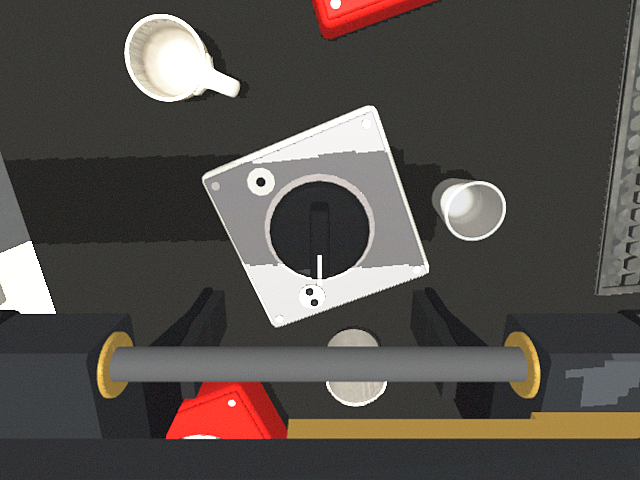

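View pics/s24.png

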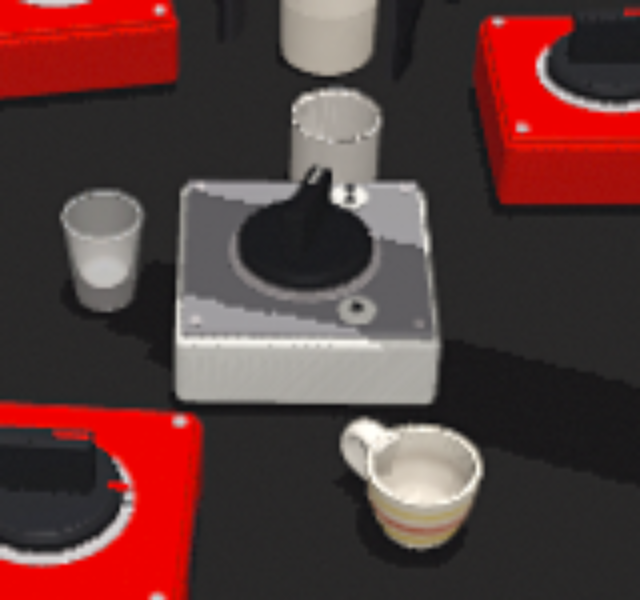

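The pointer at (319,277) lies beside the two-dome cap at (312,297). The knob is down, the cups and glass stand where they were, and the hand is clear above.

```bash
python3 -c "
from station import env
print(env.job_done())"
```

```text
the job is handed in; nothing more can be done
None
```

The dose unit is set to the double dose: the knob sits in the notch at about 68°, roughly 6° beyond the two-dome cap. I handed the job in at about 23 s of the 54 s limit.

- **What I did:** I pulled the knob up about 8.4 mm and turned it to about 37°. I let it rest on the land there, then pushed it on in 2° steps with the jaws loosely around the wing until it dropped. Then I opened the jaws and backed off upward.
- **Knob height:** After release, the gap between skirt and ring in the wrist view was 11.3 px, against about 11.2 px expected fully seated and 14 px on the land. That puts it within about 0.3 mm of home.
- **Pointer:** By calculation the tip is about 17 mm from the cap's centre; the limit is 26 mm.
- **Forces:** The highest reading I saw at the wrist was about 8 N, on the knob while it was lifted. The contact force inside the knob's works cannot be read directly.
- **Surroundings:** The espresso cup and the two other vessels look unmoved in the side view; I did not re-measure their positions. The hand is open and clear at 0.2 m.
- **Disagreements:** Two checks did not fully agree. The drop measured 2.7 px where the calibration predicted 3.2 px for a full one, so I took the measured seated view as the reference. The height check uses only the wrist camera.

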